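Shift the rim roller's gearbox into third

ROBOT

A 7-joint arm with a two-finger parallel gripper is mounted at the origin on the work surface. World frame = base frame: x ahead of the robot, y to its left, z up, the work surface at z = 0. Lengths are in m, angles in rad, forces in N, time in s.
With the tool pointing down it reaches from about 0.425 to 0.95 m from the base axis. Payload 4.7 kg.
Tool frame: the origin (TCP) lies between the finger pads; the fingertips stand 19 mm ahead of it and the grasp point (between the pads) is the TCP; z points along the fingers, y is the line along which they close (so a half turn about z gives the same grasp; the last joint's range is limited). The gripper opens to 85 mm and grips with 20 to 120 N. Pads are 22 mm wide; open, the fingers measure 114 mm over their backs; the gripper's body (76 mm by 85 mm) begins 54 mm behind the grasp point. The pads swing forward as they close: fully open they stand 13 mm farther back than shut.
Start: joints at [1.282, 0.469, -0.049, 1.532, 0.024, 1.141, -0.082], TCP at [0.173, -0.652, 0.217] pointing down, gripper open.
Joint ranges: [-2.59, 2.59], [-0.33, 1.99], [-1.39, 1.29], [0.1, 2.45], [-1.04, 4.18], [0.21, 1.99], [-2.66, 2.66]. Speed limits (rad/s): [2.57, 2.57, 3.14, 3.14, 3.14, 3.14, 3.14].

INTERFACE

Orientations are given as a unit quaternion [x, y, z, w].
In Python, from plant import status, imaging, arm gives the robot as it stands.
- The arm moves only by the shell command python3 -m pendant 'ROWS' [OPENING] [FORCE]. ROWS is JSON, a list of rows, each a list of 2 entries, a list of its own where there are three numbers: the shift along the tool's x, y, z in cm, then the turn about the tool's z in rad. In form: [[[tx, ty, tz], twist], ...]. A call has exactly 8 rows; each row shifts and turns the commanded pose from where the row before left it, along the tool's axes as they then stand; what a row does not reach is not made up. A row lasts 1/8 s, in which the tool goes at most 62.5 mm and 10.7 degrees, less where a joint would pass 70% of its speed; a pose out of reach is approached as far as the arm can. A call is refused whole if a number of a shift passes 6.25 or a number of a turn 0.188, either way. A call with a gripper value outside its range is refused whole. OPENING is the gripper's target within -1 to 1 (fully open at 1, half-way at 0, shut at -1), set as the call begins (- or left out, the last holds). The fingers move at their own pace and stop on an object; FORCE is the grip in N (left out, the last holds). Time passes only in rows, so rows that do not move let the fingers close, or fill a call up. It gives the time, the measured TCP pose, the force, the opening and the grip force at its end, in the units of the state.
- status.sense(): the state, without advancing time (a new reading comes with each control period).
- imaging.get_image(name): name is "scene" or "top" or "wrist"; returns a dict with "color" (480x640x3 uint8, blue, green, red), "fx", "fy", "cx", "cy" (pixels), "R" (3x3) and "t" (3): a world point X has camera coordinates R X + t. Camera axes: x right, y down, z forward; pixel columns grow to the right and rows downward; lengths in m; the calibration is good to about 2 mm. A picture is of the moment at which its call begins. There is no depth.
- arm.hand_in(): hands the job in; it is judged then, once.
The state is a dict: "clock": time; "joint_positions": joint angles; "joint_vel": joint speeds; "joint_efforts": joint torques, N m; "tcp_pos": TCP position; "orientation": TCP orientation; "force": force on the tool from outside, world axes, zero at the start; "moment": the same for the moment, N m; "gripper_width": finger opening in m; "gripper_force": force on a finger pad.
Only numpy, scipy, OpenCV 4.12 (cv2) and the standard library are available. Lean on these libraries where they do the work, as an engineer would, in place of code of your own. Each camera call takes 0.05 s, during which the arm holds its last target. There are 200 camera calls.

TASK

The gearbox of the rim-rolling machine on the bench has an upright gearstick in an H-shaped gate, now somewhere in the left-hand leg of the H as seen from the robot. Push the gearstick to the middle of that leg, across the cross-channel to the right-hand leg, and then forward, away from the robot, fully home in the third slot (far right), and leave it there. Only push it, with the shut fingertips or the outside of the fingers: never take the stick or its knob between the fingers; and leave the other things on the bench and on the gearbox where they are.

Things in the scene. Friction and masses are not known exactly. Their poses are not given: they have to be found in the camera images.
- gearbox: grey gearbox bolted to the bench; origin on the bench under the middle of the gate; x forward, away from the robot, towards its motor (turned up to 23 degrees either way), y left, z up. Housing 220 x 180 mm, 82 mm high; foot plate 300 x 250 mm. The motor (x from 110 to 315 mm) is up to 147 mm high; on the left a roller shaft reaches y = 145 mm, 84 mm high
- gate (a point): middle of the steel gate plate's upper face, 114 mm above the bench, same axes; plate 110 x 92 mm. Its H opening: two legs along x, middles at y = +18 (left) and -18 mm (right), 19 mm wide, from x = -33 to +33 mm, joined at x = 0 by a cross-channel along y, 20 mm wide, round corners. First slot left ahead, second left behind, third right ahead, fourth right behind
- knob (a point): centre of the gearstick's black ball knob, 36 mm in diameter, on a steel stick 12 mm thick; z along the stick. The stick tips about a point 30 mm above the bench under the gate's middle, 160 mm from the knob's centre, which is 190 mm above the bench when upright, and 35 mm left or right of the gate's middle with the stick in a leg at the cross-channel
- third_home (a point): fixed point: where the knob's centre is when the stick is fully home in the third slot: 49 mm ahead of and 33 mm right of the gate's middle, 179 mm above the bench; axes as the gearbox
- gear_across (a joint): sideways lean of the gearstick, rad: 0 upright, positive to the right (gearbox -y), +0.22 = middle of the right leg, -0.22 = middle of the left leg; play of about 0.04 either way
- gear_fore (a joint): fore-and-aft lean of the gearstick, rad: 0 in the cross-channel (about 0.05 of play either way), positive forward (gearbox +x); stop at +0.31 (fully home in the first or third slot) and at -0.31 (second or fourth). The stick has no spring: friction of about 2 N at the knob keeps it wherever it is left
- elbow: bystander, loose: small brass pipe elbow standing on the gearbox's top face, near its near left corner (32 mm across, 46 mm tall); origin at the centre of its underside; leave it alone
- grease_jar: bystander, loose: closed jar, 68 mm across, 85 mm tall, standing right of the gearbox; origin at the centre of its underside; leave it alone
- mug: bystander, loose: white mug, 76 mm across, 85 mm tall, standing left of the motor; origin at the centre of its underside; leave it alone
- spanner: bystander, loose: spanner 180 mm long lying left of and nearer than the gearbox; origin at the centre of its underside; leave it alone
- steel_bowl: bystander, loose: open steel bowl, 150 mm across, 60 mm tall, to the left; origin at the centre of its underside; leave it alone
- burner_ring: bystander, loose: dark steel burner ring, 120 mm across, 22 mm tall, lying to the right; origin at the centre of its underside; leave it alone
- carton: bystander, loose: closed carton 90 x 120 x 70 mm, to the right; origin at the centre of its underside; leave it alone

How it is judged:
On the way:
1. the gearstick has crossed to the right-hand leg through the cross-channel (value of joint gear_across above 0.15 rad and value of joint gear_fore between -0.12 and 0.12 rad), for 0.02 s.
At the end, for the whole second after the job is handed in: the gearstick is at rest in the right-hand leg (sideways lean over 0.15 rad), pushed forward to within 0.05 rad (8 mm at the knob) of the stop at 0.31 rad; every bystander is within 30 mm of where it stood, and the elbow, jar and mug are upright (value of joint gear_fore above 0.26 rad and value of joint gear_across above 0.15 rad and velocity of joint gear_fore between -0.05 and 0.05 rad/s and distance of each of elbow, grease_jar, mug, spanner, steel_bowl, burner_ring, carton from where it was at the start of the episode below 0.03 m and angle between each of elbow, grease_jar, mug's own z axis and vertical below 0.3 rad); the robot touches nothing.
It fails at once if the stick or its knob is taken between the fingers (the grasp point comes within 13 mm of the stick's axis, below 30 mm above the knob's centre) (x of the grasp point in the frame of knob between -0.013 and 0.013 m and y of the grasp point in the frame of knob between -0.013 and 0.013 m and z of the grasp point in the frame of knob below 0.03 m).
It fails at once if a bystander is lifted, carried or pushed more than 40 mm from its place (distance of any of elbow, grease_jar, mug, spanner, steel_bowl, burner_ring, carton from where it was at the start of the episode above 0.04 m).
It also fails if it takes over 43 s, if anything falls off the work surface, if the arm or the gripper's body presses on something with over 40 N, if the wrist force passes 120 N, or if a joint passes its speed limit or range.

## Working session

There is one attempt and no reset: what is moved stays moved. The work goes in short steps, Python scripts to look and compute and a shell command to move; the robot and the scene stay as the last step left them, time stands still between calls to the robot, and variables do not carry over. Pictures are saved under pics/ and viewed, at most 10 in all, crops included, and the job is handed in when it is done.

```bash
mkdir -p pics; python3 - <<'E'
from plant import status, imaging
import cv2,pickle
d={}
for n in("scene","top"):
    d[n]=imaging.get_image(n); cv2.imwrite(f"pics/{n}0.png",d[n]["color"])
    print(n,d[n]["fx"],d[n]["cx"],d[n]["cy"],d[n]["R"],d[n]["t"])
pickle.dump(d,open("d0.pkl","wb"))
s=status.sense();print(s["clock"],s["tcp_pos"],s["orientation"],s["gripper_width"])
E
```

```text
scene 440.2676820093145 328.7268793996299 239.558355280216 [[-0.67696062  0.73587042  0.0148002 ]
 [ 0.39556163  0.38070555 -0.83581953]
 [-0.62068938 -0.55996252 -0.54880477]] [ 0.4090397  -0.10924494  1.50811552]
top 476.62789550547916 316.39710016050844 237.4942383737054 [[-0.01354252 -0.99980677  0.01424849]
 [-0.99452574  0.01199168 -0.10380155]
 [ 0.10361063 -0.01557623 -0.99449596]] [-0.02090194  0.58425332  1.39282557]
0.1 [ 0.17324371 -0.6518152   0.21646784] [ 9.91573224e-01  1.29544475e-01 -1.48497241e-04 -8.65434982e-04] 0.08502487608621186
```

View pics/scene0.png

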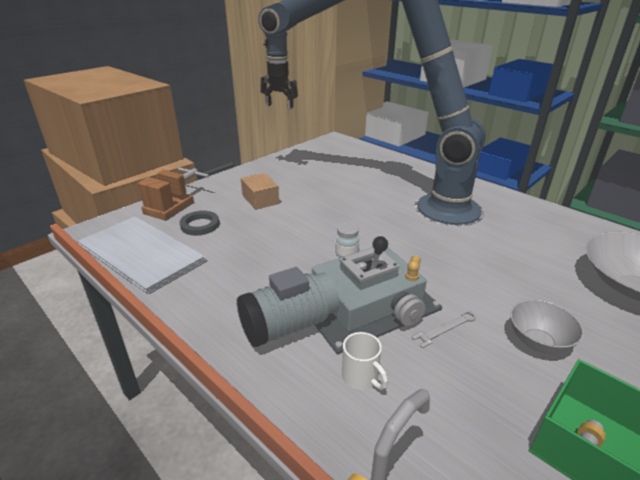

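View pics/top0.png

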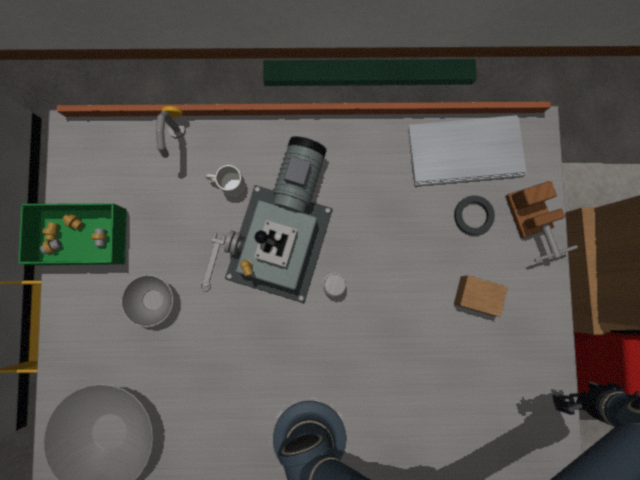

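```bash
python3 - <<'E'
import cv2,pickle,numpy as np
d=pickle.load(open("d0.pkl","rb"))
a=d["top"]["color"][180:310,215:345];b=d["scene"]["color"][220:300,330:430]
a=cv2.resize(a,(0,0),fx=4.5,fy=4.5,interpolation=2)[:585,:]
cv2.imwrite("pics/c0.png",a)
E
```

```text
(no output)
```

View pics/c0.png

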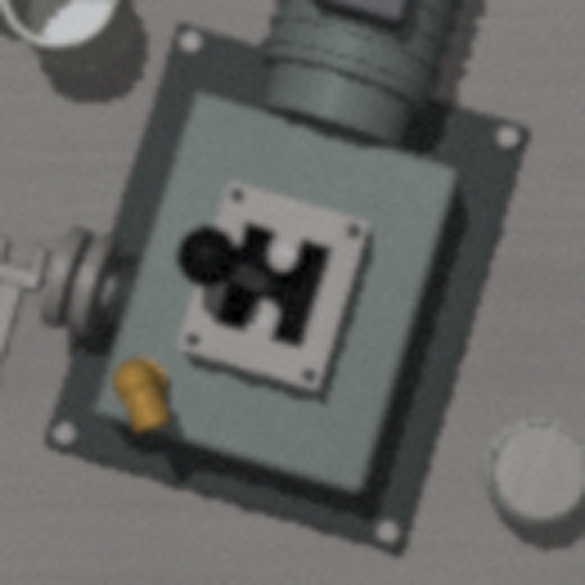

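```bash
cat > h.py <<'E'
import numpy as np
def ray(c,uv):
    R=np.array(c["R"]);t=np.array(c["t"]);d=R.T@np.array([(uv[0]-c["cx"])/c["fx"],(uv[1]-c["cy"])/c["fy"],1.])
    return -R.T@t,d
def atz(c,uv,z):
    o,d=ray(c,uv); return o+d*(z-o[2])/d[2]
def tri(c1,p1,c2,p2):
    o1,d1=ray(c1,p1);o2,d2=ray(c2,p2)
    k=np.linalg.lstsq(np.c_[d1,-d2],o2-o1,rcond=None)[0]
    a,b=o1+d1*k[0],o2+d2*k[1];return (a+b)/2,np.linalg.norm(a-b)
E
python3 - <<'E'
import pickle,numpy as np
from h import *
d=pickle.load(open("d0.pkl","rb"));T=d["top"]
f=lambda x,y:(215+x/4.5-.4,180+y/4.5-.4)
P=[atz(T,f(*p),.114) for p in[(237,194),(354,231),(192,340),(309,376)]]
F=[atz(T,f(*p),.012) for p in[(190,41),(508,136),(64,433),(388,531)]]
for Q in(P,F):
    v=Q[0]+Q[1]-Q[2]-Q[3];w=Q[0]+Q[2]-Q[1]-Q[3]
    print(np.mean(Q,0),np.degrees([np.arctan2(v[1],v[0]),np.arctan2(-w[0],w[1])]),np.linalg.norm(v)/2,np.linalg.norm(w)/2)
c=np.mean(P,0)
k,e=tri(T,f(205,254),d["scene"],(380,244));print("knob",k,e)
v=P[0]+P[1]-P[2]-P[3];a=np.arctan2(v[1],v[0])
Rz=np.array([[np.cos(a),np.sin(a)],[-np.sin(a),np.cos(a)]])
for z in(.18,.185,.19):
    print(z,Rz@(atz(T,f(205,254),z)-c)[:2])
print(Rz@(k-c)[:2])
for n,p,z in(("elbow",(140,382),.125),("jar",(540,470),.085)):
    q=atz(T,f(*p),z);print(n,q,Rz@(q-c)[:2])
E
```

```text
[0.56132116 0.08841415 0.114     ] [-17.3989386  -18.07662817] 0.09503822136083288 0.07647266840322696
[0.57193547 0.08570119 0.012     ] [-17.61107635 -17.48121948] 0.2770660322943801 0.22513126343305745
knob [0.57352622 0.12339096 0.18507885] 4.640445940144306e-05
0.18 [0.00154006 0.03770354]
0.185 [0.00117519 0.03705062]
0.19 [0.00081031 0.03639769]
[0.00118775 0.03702607]
elbow [0.50141905 0.16956056 0.125     ] [-0.081426    0.05952151]
jar [ 0.4445427  -0.07749622  0.085     ] [-0.06182433 -0.19323874]
```

The knob is at about (205,254) in the crop. The stick already sits near the mid-cross position in the left leg, at fore ≈ 0.01 rad. The gearbox yaw is about -17.5°. I'll raise the tool, shut the fingers and align it to the gearbox axes, then carry it over.

```bash
python3 -m pendant '[[[0,0,-1],0.07],[[0,0,-1],0.07],[[0,0,-1],0.07],[[0,0,-1],0.07],[[0,0,-1],0.07],[[0,0,-1],0.07],[[0,0,-1],0.07],[[0,0,-1],0.075]]' -1 20
python3 -m pendant '[[[2.6,-5.4,0],0],[[2.6,-5.4,0],0],[[2.6,-5.4,0],0],[[2.6,-5.4,0],0],[[2.6,-5.4,0],0],[[2.6,-5.4,0],0],[[2.6,-5.4,0],0],[[2.6,-5.4,0],0]]'
cat > w.py <<'E'
# tool position in gearbox frame (mm) and yaw
from plant import status
import numpy as np
from scipy.spatial.transform import Rotation as Ro
s=status.sense();p=np.array(s["tcp_pos"]);c=np.array([.5613,.0884]);a=np.radians(-17.5)
q=p[:2]-c;x=Ro.from_quat(s["orientation"]).as_matrix()[:,0]
print("t",s["clock"],"gb x,y,z mm",np.round([1e3*(q[0]*np.cos(a)+q[1]*np.sin(a)),1e3*(-q[0]*np.sin(a)+q[1]*np.cos(a)),p[2]*1e3],1),"yaw",np.degrees(np.arctan2(x[1],x[0])).round(1),"F",np.round(s["force"],1),"w",s["gripper_width"])
E
python3 w.py
```

```text
clock: 1.1
tcp_pos: [0.1734, -0.652, 0.2971]
orientation: [0.988, -0.153, -0.0, -0.001]
force: [-0.3, 0.0, -0.3]
gripper_width: -0.0
gripper_force: 0.0
clock: 2.1
tcp_pos: [0.5025, -0.3013, 0.2971]
orientation: [0.988, -0.152, -0.0, 0.0]
force: [0.4, 0.0, -0.0]
gripper_width: 0.0002
gripper_force: 0.0
t 2.1 gb x,y,z mm [  61.1 -389.3  297.1] yaw -17.5 F [ 0.4  0.  -0. ] w 0.00016640861592561782
```

```bash
python3 -m pendant '[[[-0.75,-6,0],0],[[-0.75,-6,0],0],[[-0.75,-6,0],0],[[-0.75,-6,0],0],[[-0.75,-6,0],0],[[-0.75,-6,0],0],[[-0.75,-6,0],0],[[-0.75,-6.1,0],0]]' >/dev/null
python3 w.py
python3 -m pendant '[[[0,0,0],0],[[0,0,2],0],[[0,0,2],0],[[0,0,2],0],[[0,0,2],0],[[0,0,2],0],[[0,0,1.3],0],[[0,0,0],0]]' >/dev/null
python3 w.py
```

```text
t 3.1 gb x,y,z mm [2.00e-01 9.13e+01 2.97e+02] yaw -17.5 F [ 0.2 -1.1  0.3] w -0.00012728264359623237
t 4.1 gb x,y,z mm [  0.4  88.8 183.3] yaw -17.5 F [0.1 0.6 0.7] w 0.0002868917374165487
```

```bash
python3 -m pendant '[[[0,0.6,0],0],[[0,0.6,0],0],[[0,0.6,0],0],[[0,0.6,0],0],[[0,0.6,0],0],[[0,0.6,0],0],[[0,0.6,0],0],[[0,0,0],0]]' >/dev/null
python3 w.py
python3 - <<'E'
from plant import imaging
import cv2,numpy as np
a=imaging.get_image("top")["color"][180:310,215:345];b=imaging.get_image("scene")["color"][190:320,320:450]
cv2.imwrite("pics/c1.png",np.hstack([cv2.resize(i,(400,400),interpolation=2) for i in(a,b)]))
E
```

```text
t 5.1 gb x,y,z mm [  1.   48.8 185.4] yaw -17.5 F [0.4 2.7 3.7] w -3.9828456009200875e-06
```

View pics/c1.png

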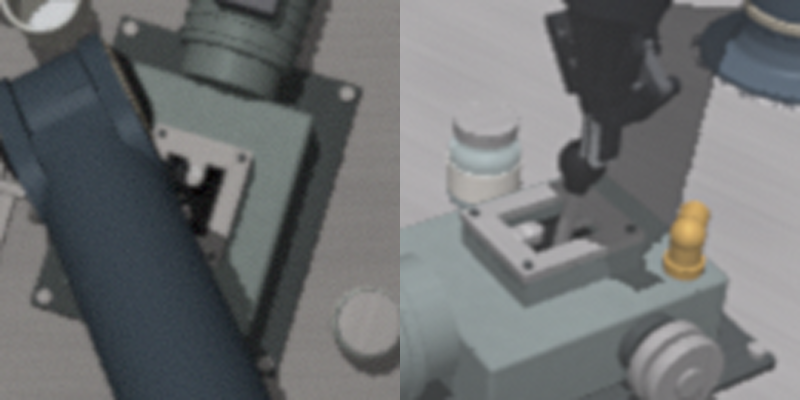

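The right half shows the shut fingers against the knob (about (580,168)), with the stick moving into the cross-channel. The elbow hasn't moved. I'll keep pushing right.

```bash
python3 -m pendant '[[[0,0.6,0],0],[[0,0.6,0],0],[[0,0.6,0],0],[[0,0.6,0],0],[[0,0.6,0],0],[[0,0.6,0],0],[[0,0.6,0],0],[[0,0,0],0]]' >/dev/null
python3 w.py
python3 -m pendant '[[[0,0.3,0],0],[[0,0.3,0],0],[[0,0.2,0],0],[[0,0,0],0],[[0,0,0],0],[[0,0,0],0],[[0,0,0],0],[[0,0,0],0]]' >/dev/null
python3 w.py
```

```text
t 6.2 gb x,y,z mm [  1.7   5.9 185.9] yaw -17.5 F [0.9 0.7 4.8] w 0.00018679315649494972
t 7.2 gb x,y,z mm [  0.4  -2.2 184.1] yaw -17.5 F [0.7 0.8 1.3] w -0.0001298046994150302
```

```bash
python3 -m pendant '[[[0,-1,0],0],[[0,-1.5,0],0],[[-2,0,0],0],[[-2,0,0],0],[[-2,0,0],0],[[0,2,0],0],[[0,2,0],0],[[0,1.8,0],0]]' >/dev/null
python3 -m pendant '[[[0,0,0],0],[[0,0,0],0],[[0,0,0],0],[[0,0,0],0],[[0,0,0],0],[[0,0,0],0],[[0,0,0],0],[[0,0,0],0]]' >/dev/null
python3 w.py
python3 - <<'E'
from plant import imaging
import cv2,numpy as np
a=imaging.get_image("top")["color"][180:310,215:345];b=imaging.get_image("scene")["color"][190:320,320:450]
cv2.imwrite("pics/c2.png",np.hstack([cv2.resize(i,(400,400),interpolation=2) for i in(a,b)]))
E
```

```text
t 9.2 gb x,y,z mm [-59.3 -35.1 184.4] yaw -17.5 F [ 0.3  0.2 -0.4] w -1.6426307723009405e-05
```

View pics/c2.png

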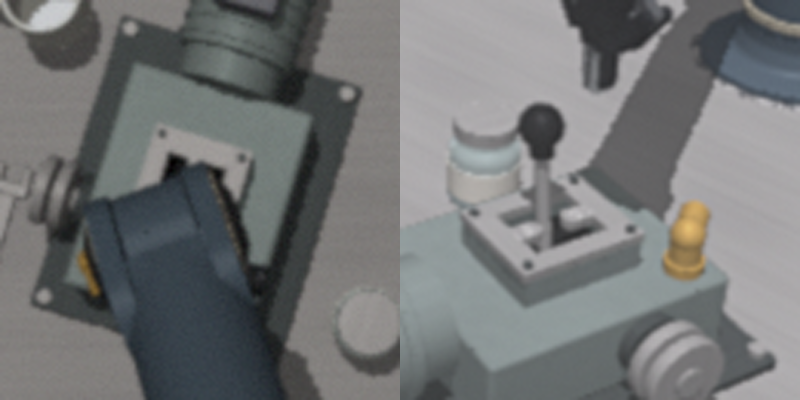

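```bash
python3 - <<'E'
import pickle,numpy as np
from h import *
d=pickle.load(open("d0.pkl","rb"));a=np.radians(-17.5)
Rz=np.array([[np.cos(a),np.sin(a)],[-np.sin(a),np.cos(a)]])
for uv in((380,244),(365.8,232.3),(365.8,232.8)):
  o,dd=ray(d["scene"],uv);c=np.array([.5613,.0884,.03])
  dd/=np.linalg.norm(dd);b=dd@(o-c);C=(o-c)@(o-c)-.16**2
  print(uv,b*b-C)
  D=max(b*b-C,0)**.5
  for s in(-b-D,-b+D):
    p=o+dd*s-c;print(Rz@p[:2],p[2])
  for z in(.18,.185,.19):
    p=atz(d["scene"],uv,z)-c;print(z,Rz@p[:2])
E
```

```text
(380, 244) 0.012357474491314857
[0.00157295 0.03755841] 0.15552135437868023
[-0.11367247 -0.10770064] 0.03285026431288432
0.18 [-0.00361417  0.03102038]
0.185 [0.00108316 0.03694106]
0.19 [0.00578049 0.04286173]
(365.8, 232.3) 0.006167196673797282
[ 0.00573256 -0.01326252] 0.1593462999015647
[-0.07265368 -0.12072006] 0.07581629723780894
0.18 [-0.00303819 -0.02528611]
0.185 [ 0.00165391 -0.01885384]
0.19 [ 0.00634601 -0.01242156]
(365.8, 232.8) 0.006511249174529832
[ 0.00702537 -0.01135033] 0.15944219697197962
[-0.07347115 -0.12167854] 0.07345967758583596
0.18 [-0.00181438 -0.02346606]
0.185 [ 0.0028666  -0.01705032]
0.19 [ 0.00754759 -0.01063459]
```

```bash
python3 - <<'E'
import pickle,numpy as np
from h import *
d=pickle.load(open("d0.pkl","rb"));a=np.radians(-17.5);S=d["scene"]
Rz=np.array([[np.cos(a),-np.sin(a)],[np.sin(a),np.cos(a)]])
def proj(g):
  X=np.r_[Rz@np.array(g[:2])+[.5613,.0884],g[2]];c=np.array(S["R"])@X+S["t"]
  u=c[:2]/c[2]*S["fx"]+[S["cx"],S["cy"]];return u.round(1),(400+(u[0]-320)/.325).round(),((u[1]-190)/.325).round()
for n,g in(("c2tcp",(-.0593,-.0351,.1844)),("c2tip",(-.0593,-.0351,.1654)),("c1tcp",(.001,.0488,.1854)),("c1tip",(.001,.0488,.1664)),
 ("knob left leg",(0,.035,.186)),("knob right leg",(0,-.035,.186)),("knob mid",(0,0,.19))):print(n,proj(g))
E
```

```text
c2tcp (array([383.1, 222.9]), np.float64(594.0), np.float64(101.0))
c2tip (array([382.4, 229.6]), np.float64(592.0), np.float64(122.0))
c1tcp (array([383.2, 246.5]), np.float64(594.0), np.float64(174.0))
c1tip (array([382.5, 253.5]), np.float64(592.0), np.float64(195.0))
knob left leg (array([379.9, 243.1]), np.float64(584.0), np.float64(163.0))
knob right leg (array([362.6, 228.5]), np.float64(531.0), np.float64(119.0))
knob mid (array([371.1, 234.1]), np.float64(557.0), np.float64(136.0))
```

```bash
python3 - <<'E'
from plant import imaging
import cv2,numpy as np
b=imaging.get_image("scene")["color"][170:270,330:430];w=imaging.get_image("wrist");print(w["t"],w["R"],w["fx"],w["cx"],w["cy"])
print(-np.array(w["R"]).T@w["t"])
cv2.imwrite("pics/c3.png",np.hstack([cv2.resize(b,(360,360),interpolation=2),cv2.resize(w["color"],(440,330)).copy() if 0 else cv2.copyMakeBorder(cv2.resize(w["color"],(440,330)),0,30,0,0,0)]))
E
```

```text
[0.21892216 0.40183461 0.47830095] [[-3.00607662e-01 -9.53747654e-01  6.67436880e-04]
 [-9.12741790e-01  2.87886049e-01  2.89869018e-01]
 [-2.76654042e-01  8.65276502e-02 -9.57066093e-01]] 396.20970110976305 310.3928906967136 246.7536326487203
[0.56490481 0.05172766 0.3411401 ]
```

View pics/c3.png

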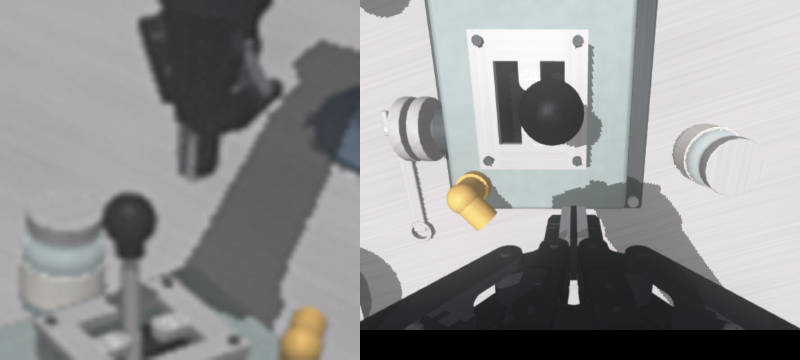

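```bash
python3 - <<'E'
import pickle,numpy as np
from h import *
from plant import imaging,status
d=pickle.load(open("d0.pkl","rb"));a=np.radians(-17.5);S=d["scene"];W=imaging.get_image("wrist")
Rz=np.array([[np.cos(a),np.sin(a)],[-np.sin(a),np.cos(a)]])
g=lambda p:np.round(1e3*np.r_[Rz@(p[:2]-np.array([.5613,.0884])),p[2]],1)
s=1/.6875
for n,uw,us in(("knob",((551-360)*s,112*s),(365.8,231.7)),("tip",((573-360)*s,210*s),(384.5,218.5))):
  p,e=tri(W,uw,S,us);print(n,g(p),e)
for n,q in(("screws",((477,41),(578,41),(488,161),(577,161))),):
  P=[atz(W,((x-360)*s,y*s),.114) for x,y in q];print([g(p) for p in P],g(np.mean(P,0)))
for z in(.17,.18,.186,.19):print(z,g(atz(W,((551-360)*s,112*s),z)))
tcp=np.array(status.sense()["tcp_pos"]);
for h in(0,.019):
  c=np.array(W["R"])@(tcp-[0,0,h])+W["t"];print(h,c[:2]/c[2]*W["fx"]+[W["cx"],W["cy"]])
E
```

```text
knob [  0.7 -21.1 185. ] 0.000933301004129777
tip [-56.7 -32.6 197.2] 0.006323881038468485
[array([ 48.1,  39.4, 114. ]), array([ 48.1, -37.5, 114. ]), array([-46.5,  39.6, 114. ]), array([-46.5, -37.2, 114. ])] [  0.8   1.1 114. ]
0.17 [ -0.2 -20.2 170. ]
0.18 [  0.6 -21.  180. ]
0.186 [  1.2 -21.5 186. ]
0.19 [  1.5 -21.8 190. ]
0 [312.93078823 305.01622316]
0.019 [312.66086122 287.91712329]
```

The wrist picture puts the knob at y ≈ -21 mm, only partly across, because the tip rode on the upper half of the ball. The real shut tip is higher than I assumed. I'll repeat the sideways push about 24 mm lower.

```bash
python3 -m pendant '[[[0,-2,0],0],[[0,-2,0],0],[[0,-2,0],0],[[0,-0.6,1.2],0],[[0,0,1.2],0],[[0,0,0],0],[[0,0,0],0],[[0,0,0],0]]' >/dev/null
python3 w.py
python3 -m pendant '[[[2,0,0],0],[[2,0,0],0],[[2,0,0],0],[[0,0,0],0],[[0,0,0],0],[[0,0.4,0],0],[[0,0.4,0],0],[[0,0.4,0],0]]' >/dev/null
python3 w.py
python3 -m pendant '[[[0,0.4,0],0],[[0,0.4,0],0],[[0,0.4,0],0],[[0,0.4,0],0],[[0,0,0],0],[[0,0,0],0],[[0,0,0],0],[[0,0,0],0]]' >/dev/null
python3 w.py
cat > k.py <<'E'
import numpy as np,cv2,sys
from h import *
from plant import imaging
W=imaging.get_image("wrist");cv2.imwrite(sys.argv[1],W["color"])
E
python3 k.py pics/w4.png
```

```text
t 10.45 gb x,y,z mm [-59.   30.7 160.8] yaw -17.5 F [-0.1 -0.9  0.2] w 0.00017429716538688194
t 11.45 gb x,y,z mm [  0.5  18.5 160.5] yaw -17.5 F [ 0.2 -0.2  0.8] w 0.0001322085610278827
t 12.45 gb x,y,z mm [  0.6   3.  160.4] yaw -17.5 F [0.7 0.  0.1] w 0.00023934951440826672
```

View pics/w4.png

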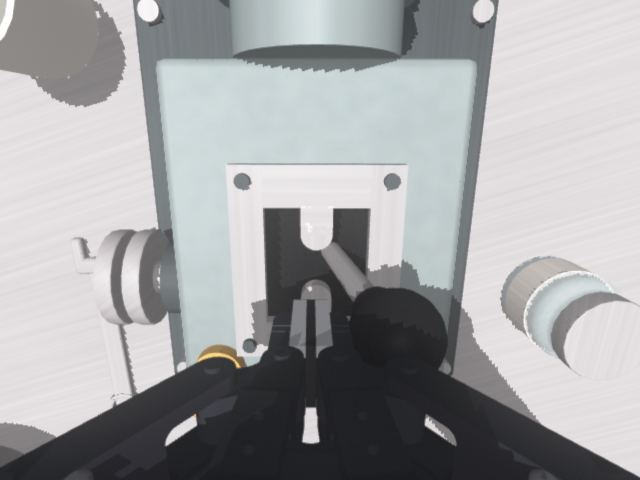

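```bash
cat >> k.py <<'E'
a=np.radians(-17.5);Rz=np.array([[np.cos(a),np.sin(a)],[-np.sin(a),np.cos(a)]])
uv=tuple(map(float,sys.argv[2:4]))
for z in(.18,.186):
  p=atz(W,uv,z);print("knob gb mm at z",z,1e3*(Rz@(p[:2]-np.array([.5613,.0884]))))
E
python3 k.py pics/w5.png 398 333
```

```text
knob gb mm at z 0.18 [ -1.98349692 -29.86663092]
knob gb mm at z 0.186 [  1.36098487 -28.37702346]
```

The knob at pixel (398,333) is at y ≈ -28.5 mm and touching the finger, with an offset of about 31 mm. About 8 mm more is needed.

```bash
python3 -m pendant '[[[0,0.3,0],0],[[0,0.3,0],0],[[0,0.2,0],0],[[0,0,0],0],[[0,0,0],0],[[0,0,0],0],[[0,0,0],0],[[0,0,0],0]]' >/dev/null
python3 w.py
python3 -m pendant '[[[0,-1,0],0],[[0,-1.5,0],0],[[0,0,0],0],[[-2,0,0],0],[[-2,0,0],0],[[-2.2,0,0],0],[[0,0,0],0],[[0,0,0],0]]' >/dev/null
python3 w.py
python3 -m pendant '[[[0,2,0],0],[[0,2,0],0],[[0,1.6,0],0],[[0,0,0],0],[[0,0,0],0],[[0,0,0],0],[[0,0,0],0],[[0,0,0],0]]' >/dev/null
python3 w.py
python3 - <<'E'
from plant import imaging
import cv2
cv2.imwrite("pics/w6.png",imaging.get_image("wrist")["color"])
E
```

```text
t 13.55 gb x,y,z mm [  0.7  -5.1 160.4] yaw -17.5 F [-0.5 -0.8 -0. ] w 0.00037784076561005555
t 14.55 gb x,y,z mm [-60.4  19.9 160.6] yaw -17.5 F [ 0.4 -0.   0.9] w 0.00014218256090507605
t 15.55 gb x,y,z mm [-61.4 -35.8 160.4] yaw -17.5 F [ 0.6 -0.5 -0.2] w 0.00012753738529346992
```

View pics/w6.png

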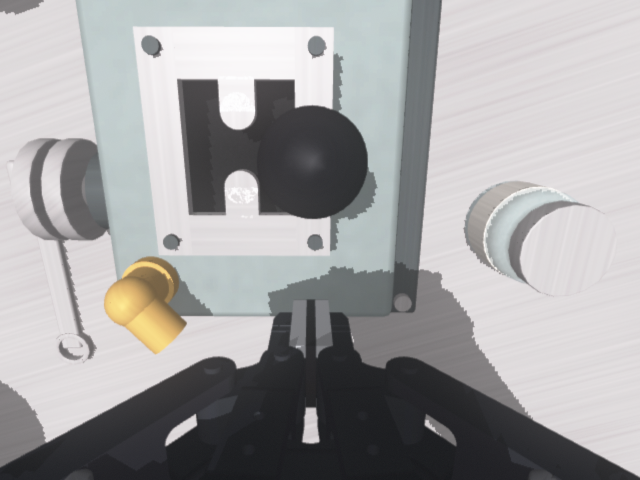

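The knob at (313,162) lies straight ahead of the fingers, in the right-hand leg. Now I'll push it forward.

```bash
python3 -m pendant '[[[0.8,0,0],0],[[0.8,0,0],0],[[0.8,0,0],0],[[0.8,0,0],0],[[0.8,0,0],0],[[0.8,0,0],0],[[0.8,0,0],0],[[0.8,0,0],0]]' >/dev/null
python3 w.py
python3 -m pendant '[[[0.5,0,0],0],[[0.4,0,0],0],[[0.3,0,0],0],[[0.2,0,0],0],[[0.1,0,0],0],[[0,0,0],0],[[0,0,0],0],[[0,0,0],0]]' >/dev/null
python3 w.py
python3 -m pendant '[[[0.2,0,0],0],[[0.1,0,0],0],[[0.1,0,0],0],[[0,0,0],0],[[0,0,0],0],[[0,0,0],0],[[0,0,0],0],[[0,0,0],0]]' >/dev/null
python3 w.py
```

```text
t 16.6 gb x,y,z mm [  2.9 -36.1 160.1] yaw -17.5 F [-1.2  0.9 -1.3] w 1.928112836623902e-05
t 17.6 gb x,y,z mm [ 17.7 -36.1 160.5] yaw -17.5 F [-1.1  0.  -0.4] w 0.0003199029805902198
t 18.6 gb x,y,z mm [ 21.3 -36.  160.2] yaw -17.5 F [-3.8  0.6 -0.9] w 2.298140299316948e-05
```

```bash
python3 -m pendant '[[[0.2,0,0],0],[[0.1,0,0],0],[[0,0,0],0],[[0,0,0],0],[[0,0,0],0],[[0,0,0],0],[[0,0,0],0],[[0,0,0],0]]' >/dev/null
python3 w.py
python3 -m pendant '[[[0.2,0,0],0],[[0.1,0,0],0],[[0,0,0],0],[[0,0,0],0],[[0,0,0],0],[[0,0,0],0],[[0,0,0],0],[[0,0,0],0]]' >/dev/null
python3 w.py
```

```text
t 19.6 gb x,y,z mm [ 22.  -36.1 160. ] yaw -17.4 F [-9.6  3.1  1.8] w -4.245318969567905e-05
t 20.6 gb x,y,z mm [ 22.6 -36.1 159.9] yaw -17.4 F [-14.2   3.5   6. ] w 0.00015591588152352953
```

The force climbs while the tool barely advances, so the stick is on its stop. I'll back off slowly, then clear away and check.

```bash
python3 -m pendant '[[[-0.5,0,0],0],[[-0.5,0,0],0],[[-1,0,0],0],[[-2,0,0],0],[[-2,0,0],0],[[-2,0,0],0],[[0,0,0],0],[[0,0,0],0]]' >/dev/null
python3 w.py
python3 - <<'E'
from plant import imaging
import cv2,numpy as np
w=imaging.get_image("wrist")["color"];b=imaging.get_image("scene")["color"][190:320,320:450]
cv2.imwrite("pics/c7.png",np.hstack([w[:400,120:520],cv2.resize(b,(400,400),interpolation=2)]))
E
```

```text
t 21.6 gb x,y,z mm [-51.  -36.  160.9] yaw -17.5 F [1.3 0.8 0.8] w -0.00014657039490739048
```

View pics/c7.png

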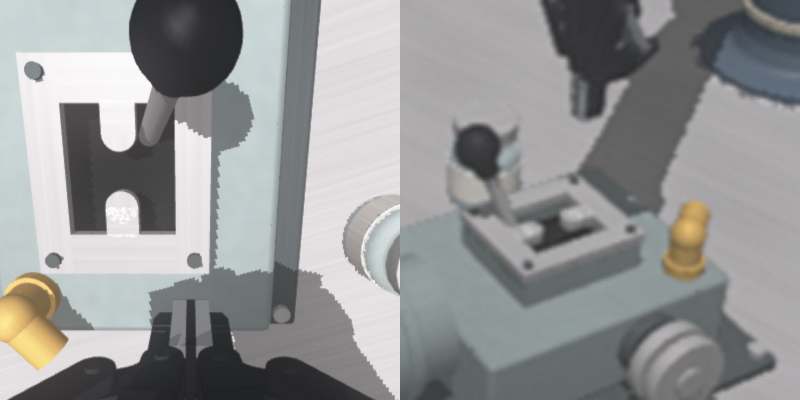

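```bash
python3 k.py pics/w8.png 306 40; python3 -m pendant '[[[0,0,-1],0],[[0,0,-1],0],[[0,0,-1],0],[[0,0,-1],0],[[0,0,-1],0],[[0,0,0],0],[[0,0,0],0],[[0,0,0],0]]' >/dev/null; python3 w.py
```

```text
knob gb mm at z 0.18 [ 48.60299279 -33.69745776]
knob gb mm at z 0.186 [ 47.46166109 -33.75581558]
t 22.75 gb x,y,z mm [-52.6 -36.3 209.9] yaw -17.5 F [-0.4  0.1 -0.4] w 4.0032034219578076e-06
```

The knob is at (48.6, -33.7) mm against the home point (49, -33), so I'm handing in.

```bash
python3 -c "
from plant import arm;print(arm.hand_in())"
```

```text
the job is handed in; nothing more can be done
None
```

The gearstick is fully home in the third slot, with the knob within about 1 mm of the home point; the arm is clear, the elbow and jar showed no movement in the last pictures (the other items weren't rechecked), and the job was handed in at about 23 s, though no verdict came back and an early sideways push that rode up the knob may have brought the grasp point near the 13 mm limit.

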